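# Tip the nut tray to its third click and hold it

### The arm

A 6-joint arm with a two-finger parallel gripper is mounted at the origin on a cart in front of the work surface, level with it; the furniture and walls round the work are solid. World frame = base frame: x ahead of the robot, y to its left, z up, the work surface at z = 0. Lengths are in mm, angles in degrees, forces in N, time in s.
With the tool pointing down it reaches from about 350 to 975 mm from the base axis. Payload 4.9 kg.
Tool frame: the origin (TCP) lies midway between the tips of the shut fingers; the grasp point (between the pads) lies 19 mm behind it; z points along the fingers, y is the line along which they close (so a half turn about z gives the same grasp; the last joint's range is limited). The gripper opens to 85 mm and grips with 20 to 120 N. Pads are 22 mm wide; open, the fingers measure 114 mm over their backs; the gripper's body (76 mm by 85 mm) begins 54 mm behind the grasp point. The pads swing forward as they close: fully open they stand 13 mm farther back than shut.
Start: joints at [-72.651, 3.019, 92.412, -0, 84.569, -6.818], TCP at [255.87, -570.204, 231.304] pointing down, gripper open.
Joint ranges: [-172.51, 172.51], [-57.92, 126.97], [3.15, 148.05], [-58.71, 238.71], [5.1, 150.11], [-179.66, 179.66]. Speed limits (degrees/s): [147.25, 147.25, 180, 180, 180, 180].

### API

Orientations are given as a 3x3 rotation matrix whose columns are the frame's x, y, z axes.
In Python, from rig import r gives the robot as it stands. The module is installed in compiled form; this text tells all that it offers.
- The arm moves only by the shell command python3 -m crank 'ROWS' [FORCE]. ROWS is JSON, a list of rows, each an object of numbers: "x", "y", "z": the shift along the tool's x, y, z as a fraction of full scale; "twist": the turn about the tool's z as a fraction of full scale; "grip": the closure in counts, from 0 (fully open) to 255 (shut). A call has 1 to 20 rows; each row is the pose to reach, as a shift and turn from the pose commanded when the call began, along the tool's axes at that moment; what a row does not reach only later rows make up. Full scale, the value 1, is 0.15 m for a shift and 45 degrees for a turn. A row lasts 1/10 s, in which the tool goes at most 50 mm and 8.59 degrees, less where a joint would pass 70% of its speed; a pose out of reach is approached as far as the arm can. A call with a number of a shift or a turn outside -1 to 1 is refused whole. A call with a gripper value outside its range is refused whole. The fingers move at their own pace and stop on an object; FORCE is the grip in N (left out, the last holds). Time passes only in rows, so rows that repeat a pose let the fingers close. It gives the time, the measured TCP pose, the force, the opening and the grip force at its end, in the units of the state.
- r.state(): the state, without advancing time (a new reading comes with each control period).
- r.snapshot(name): name is "scene" or "side" or "wrist"; returns a dict with "frame" (400x640x3 uint8, red, green, blue), "mtx" (3x3 intrinsics, pixels), "extrinsics" (4x4, takes a point from camera to world coordinates). Camera axes: x right, y down, z forward; pixel columns grow to the right and rows downward; lengths in mm; the calibration is good to about 2 mm. A picture is of the moment at which its call begins. There is no depth.
- r.close_job(): hands the job in; it is judged then, once.
The state is a dict: "time_s": time; "qpos": joint angles; "dq": joint speeds; "tau": joint torques, N m; "tool_pos": TCP position; "orientation": TCP orientation; "wrist_force": force on the tool from outside, world axes, zero at the start; "torque": the same for the moment, N m; "finger_gap": finger opening in mm; "grasp_force": force on a finger pad.
Only numpy, scipy, OpenCV 4.12 (cv2) and the standard library are available. Lean on these libraries where they do the work, as an engineer would, in place of code of your own. Each camera call takes 0.05 s, during which the arm holds its last target. There are 200 camera calls.

### The job

Grip the black knob on the grey gear housing and turn it clockwise, feeling for the clicks, to the third click and no further, so that the little aluminium tray tips its three hex nuts into the blue bin. The knob springs back if it is let go, so finish still gripping it and holding it at the third click, with all three nuts lying in the bin. Leave the bottle, the tape measure and the roll of tape where they are.

Things in the scene. Friction and masses are not known exactly. Their poses are not given: they have to be found in the camera images.
- knob_grip (a point): point on the black knob's vertical axis at the height to grip, 159 mm above the bench; turns with the knob: x along the bar, white mark at its -x end, z up. The knob is an upright bar 42 mm long, 14 mm wide, from 26 mm below this point to 14 mm above it, on a notched disc 45 mm across (top 25 mm below the point), on a grey housing 84 mm square (top 34 mm below)
- knob (a joint): knob angle, rad: 0 at rest (tray level), growing clockwise seen from above. Clicks every 0.349 (20 deg): third at 1.047, fourth and end stop 1.396. Black dots on the housing mark rest and the four clicks. The knob always pulls back, about 0.15 N m: falling to 0.08 before each click, rising to 0.25 after it (easing by the third). Let go, it runs back to 0
- tray (a joint): tilt of the tray in rad, geared 1 to 1 to the knob: 0 level, growing as its open front edge goes down and its rear rises
- rig: the fixture, fixed to the bench: board 270 x 320 mm with housing, tray and bin. Origin on the bench under the knob's axis; x runs from the tray's closed rear to its open front and the bin, y from knob to tray. Tray 135 x 112 mm, walls 24 mm high; near side 128 mm from the knob in y, x -105 to +30 mm, floor 108 mm high when level; its rear rises to 220 mm at the third click
- bin: blue plastic parts bin fixed in front of and below the tray lip, 155 (x) x 128 (y) mm, side walls 58 mm and far wall 105 mm high, 4 mm floor, walls 3 mm. Origin at the centre of its underside, z up, axes as the rig's
- nut_0: loose steel hex nut, 24 mm across flats, 14 mm thick, origin at the centre of its underside as it first lies; starts on the tray
- nut_1: loose steel hex nut, 24 mm across flats, 14 mm thick, origin at the centre of its underside as it first lies; starts on the tray
- nut_2: loose steel hex nut, 24 mm across flats, 14 mm thick, origin at the centre of its underside as it first lies; starts on the tray
- glue_bottle: yellow glue bottle, 52 mm across, 169 mm high, origin at the centre of its underside; bystander
- tape_measure: yellow tape measure, 36 x 82 x 64 mm, origin at the centre of its underside; bystander
- duct_tape: grey roll of tape, 102 mm across, 48 mm high, origin at the centre of its underside; bystander

How it is judged:
By the outcome, as a careful person would: the job done as asked, in the order asked, and still so for the second after the job is handed in, while the arm keeps its last pose, push and grip.
It also fails if it takes over 32 s, if anything falls off the work surface, if the arm or the gripper's body presses on something with over 40 N, if the wrist force passes 120 N, or if a joint passes its speed limit or range.

## Working session

There is one attempt and no reset: what is moved stays moved. The work goes in short steps, Python scripts to look and compute and a shell command to move; the robot and the scene stay as the last step left them, time stands still between calls to the robot, and variables do not carry over. Pictures are saved under pics/ and viewed, at most 10 in all, crops included, and the job is handed in when it is done.

```bash
mkdir -p pics; python3 - <<'E'
from rig import r
import cv2,json,numpy as np
for n in("scene","side"):
    s=r.snapshot(n); cv2.imwrite(f"pics/{n}0.png",s["frame"][:,:,::-1]); np.savez(f"{n}0.npz",K=s["mtx"],E=s["extrinsics"])
    print(n,np.round(s["mtx"],1).tolist(),np.round(s["extrinsics"],3).tolist())
s=r.state();print({k:np.round(v,3).tolist() for k,v in s.items()})
E
```

```text
scene [[493.4, 0.0, 325.2], [0.0, 493.4, 194.7], [0.0, 0.0, 1.0]] [[-0.456, -0.556, 0.695, -334.608], [-0.89, 0.27, -0.368, 402.256], [0.017, -0.786, -0.618, 920.713], [0.0, 0.0, 0.0, 1.0]]
side [[454.3, 0.0, 316.7], [0.0, 454.3, 202.4], [0.0, 0.0, 1.0]] [[0.94, -0.297, 0.165, 333.844], [-0.34, -0.801, 0.493, -771.201], [-0.014, -0.52, -0.854, 1346.612], [0.0, 0.0, 0.0, 1.0]]
{'time_s': 0.1, 'qpos': [-72.652, 3.055, 92.484, 0.0, 84.568, -6.818], 'dq': [0.071, -0.065, -0.069, -0.045, -0.07, 0.005], 'tau': [0.0, -39.49, -37.136, -0.0, 0.004, 0.0], 'tool_pos': [255.699, -569.692, 230.176], 'orientation': [[0.912, 0.409, -0.001], [0.409, -0.912, 0.002], [0.0, -0.002, -1.0]], 'wrist_force': [-0.695, -0.222, -0.503], 'torque': [0.067, 0.007, 0.034], 'grasp_force': 0.0, 'finger_gap': 85.415}
```

View pics/scene0.png

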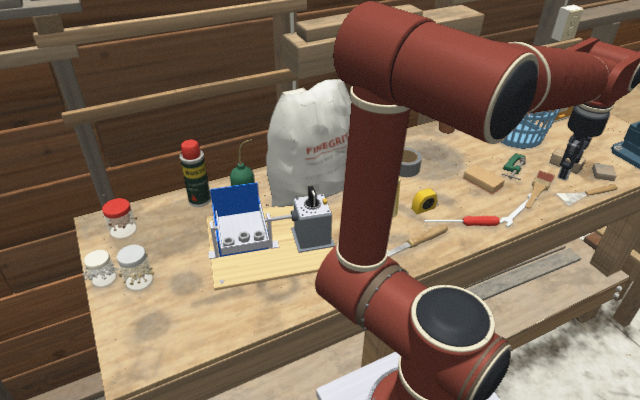

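View pics/side0.png

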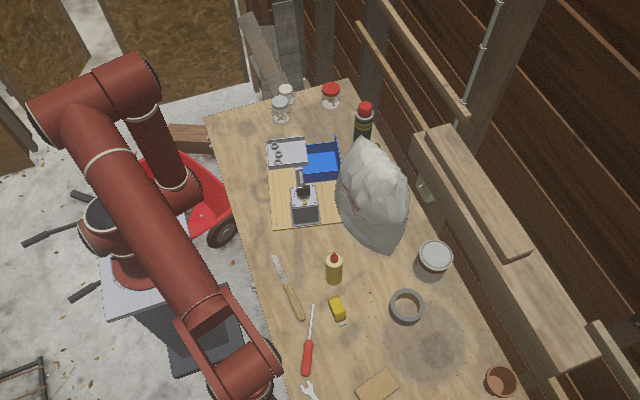

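Scene picture: the housing sits at about (312,220) with the knob at (312,195), the tray at (243,232) and the bin at (235,205). Side picture: the knob is at about (301,183), the tray at (285,152) and the bin at (321,160). Next I'll zoom in on both.

```bash
python3 - <<'E'
import cv2,numpy as np
a=cv2.imread("pics/scene0.png")[175:255,265:355]; b=cv2.imread("pics/side0.png")[125:235,260:350]
f=lambda i,k:cv2.resize(i,None,fx=k,fy=k,interpolation=cv2.INTER_CUBIC)
a=f(a,4.4);b=f(b,4.4)
h=max(a.shape[0],b.shape[0]);o=np.zeros((h,a.shape[1]+b.shape[1],3),np.uint8);o[:a.shape[0],:a.shape[1]]=a;o[:b.shape[0],a.shape[1]:]=b
print(a.shape,o.shape);cv2.imwrite("pics/crop0.png",o)
E
```

```text
(352, 396, 3) (484, 792, 3)
```

View pics/crop0.png

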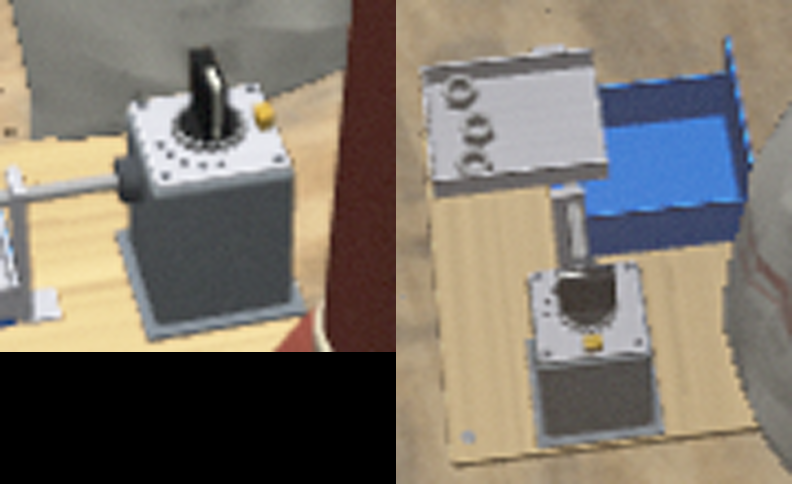

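The crop shows the housing top's four corners clearly in both views. The knob bar is seen nearly end-on in the scene view, with its white mark toward that camera at crop (215,90). The dots run from about (160,146) to (222,163).

```bash
cat > h.py <<'E'
import numpy as np,cv2
from scipy.optimize import least_squares
def proj(P,K,E):
    c=(np.atleast_2d(P)-E[:3,3])@E[:3,:3]; c=c/c[:,2:]; return (c@K.T)[:,:2]
def ray(px,K,E,z):
    d=E[:3,:3]@np.linalg.solve(K,[px[0],px[1],1]); o=E[:3,3]; return o+d*(z-o[2])/d[2]
def rigw(p,L):
    c,s=np.cos(p[2]),np.sin(p[2]); L=np.atleast_2d(L); return np.c_[p[0]+c*L[:,0]-s*L[:,1],p[1]+s*L[:,0]+c*L[:,1],L[:,2]]
E
python3 - <<'E'
from h import *
S=np.load("scene0.npz");D=np.load("side0.npz")
k=4.4
sc=np.array([[130,100],[262,84],[296,168],[148,188]])/k+[265,175]
sd=np.array([[131,268],[242,264],[255,352],[141,362]])/k+[260,125]
L=42*np.array([[1,1],[1,-1],[-1,-1],[-1,1]]);Ls=np.c_[L,[125]*4]
L2=42*np.array([[-1,1],[1,1],[1,-1],[-1,-1]]);Ld=np.c_[L2,[125]*4]
f=lambda p:np.r_[(proj(rigw(p,Ls),S["K"],S["E"])-sc).ravel(),(proj(rigw(p,Ld),D["K"],D["E"])-sd).ravel()]
r_=least_squares(f,[400,0,0]);p=r_.x
print(p[:2],np.degrees(p[2]),np.round(r_.fun,1))
for q in [(160,146),(171,155),(183,163),(203,166),(222,163)]:
    w=ray(np.array(q)/k+[265,175],S["K"],S["E"],125)[:2]-p[:2]
    print(np.hypot(*w),np.degrees(np.arctan2(w[1],w[0])-p[2]))
# tool now
from rig import r
print(r.state()["tool_pos"], np.hypot(*p[:2]))
E
```

```text
[538.1844663  -25.00917639] -14.759597233430553 [-0.8 -1.3  0.8 -1.5  0.3 -0.3  0.8 -0.6 -0.7 -0.7  0.  -2.  -0.6  0.2
 -1.4  0.2]
32.38581744365381 105.85774109088572
31.96027140327458 124.1933772041315
33.630798544030185 141.2595298770724
32.73557117810034 161.41787765030313
30.559042581114117 181.21154160091683
[ 255.6988292  -569.6924466   230.17631191] 538.7652352112241
```

The knob axis is at about (538,-25) and the rig's yaw is about -14.8°. The rest dot is at 180° in rig axes, so the bar lies along rig x at rest. I'll move over it using the half-turned grasp, which leaves the last joint room to turn.

```bash
python3 -m crank '[{"x":0.4,"y":-0.32,"z":-0.2,"twist":-0.2,"grip":0},{"x":0.8,"y":-0.64,"z":-0.2,"twist":-0.78,"grip":0},{"x":0.8,"y":-0.64,"z":-0.2,"twist":-0.78,"grip":0},{"x":0.8,"y":-0.64,"z":-0.2,"twist":-0.78,"grip":0},{"x":0.8,"y":-0.64,"z":-0.2,"twist":-0.78,"grip":0}]'
python3 -m crank '[{"x":0.4,"y":-0.06,"z":0,"twist":-0.2,"grip":0},{"x":1,"y":-0.06,"z":0,"twist":-0.78,"grip":0},{"x":1,"y":-0.06,"z":0,"twist":-0.78,"grip":0},{"x":1,"y":-0.06,"z":0,"twist":-0.78,"grip":0},{"x":1,"y":-0.06,"z":0,"twist":-0.78,"grip":0}]'
python3 - <<'E'
from h import *
from rig import r
s=r.state();R=np.array(s["orientation"]);t=np.array(s["tool_pos"])
print(s["time_s"],t,np.round(s["qpos"],1),np.round(R,3).tolist(),np.round(s["wrist_force"],1))
print("to knob tool axes/150:",R.T@(np.array([538.2,-25,260])-t)/150, "x ang",np.degrees(np.arctan2(R[1,0],R[0,0])))
E
```

```text
time_s: 0.6
tool_pos: [326.8, -432.1, 261.4]
orientation: [[0.508, 0.861, 0.0], [0.861, -0.508, -0.0], [-0.0, 0.0, -1.0]]
wrist_force: [-0.1, 0.2, 0.2]
finger_gap: 85.3
grasp_force: 0.0
time_s: 1.1
tool_pos: [395.2, -299.6, 260.9]
orientation: [[-0.076, 0.997, -0.001], [0.997, 0.076, 0.0], [0.0, -0.001, -1.0]]
wrist_force: [-0.1, 0.2, -1.1]
finger_gap: 85.5
grasp_force: 0.0
1.1 [ 395.22655469 -299.63879437  260.86086219] [-45.8 -16.  107.1  -0.   88.9 -50.1] [[-0.076, 0.997, -0.001], [0.997, 0.076, 0.0], [0.0, -0.001, -1.0]] [-0.1  0.2 -1.1]
to knob tool axes/150: [1.75367589 1.08877028 0.00523778] x ang 94.33309091799202
```

```bash
python3 -m crank '[{"x":0.45,"y":0.27,"z":0,"twist":-0.2,"grip":0},{"x":0.87,"y":0.54,"z":0,"twist":-0.79,"grip":0},{"x":0.87,"y":0.54,"z":0,"twist":-0.79,"grip":0},{"x":0.87,"y":0.54,"z":0,"twist":-0.79,"grip":0},{"x":0.87,"y":0.54,"z":0,"twist":-0.79,"grip":0}]' | head -2
python3 - <<'E'
from h import *
from rig import r
s=r.state();R=np.array(s["orientation"]);t=np.array(s["tool_pos"])
print("to knob tool axes/150:",R.T@(np.array([538.2,-25,260])-t)/150, "x ang",np.degrees(np.arctan2(R[1,0],R[0,0])))
w=r.snapshot("wrist");cv2.imwrite("pics/w1.png",w["frame"][:,:,::-1]);np.savez("w1.npz",K=w["mtx"],E=w["extrinsics"])
print(proj([[538.2,-25,173]],w["mtx"],np.array(w["extrinsics"])), np.round(w["extrinsics"],2).tolist())
E
```

```text
time_s: 1.6
tool_pos: [466.1, -163.8, 260.9]
to knob tool axes/150: [0.4037633  0.96182285 0.00527663] x ang 129.7696706345043
[[496.53568737 132.07397474]] [[0.77, 0.61, 0.2, 413.64], [0.64, -0.73, -0.25, -100.56], [-0.0, 0.32, -0.95, 403.86], [0.0, 0.0, 0.0, 1.0]]
```

View pics/w1.png

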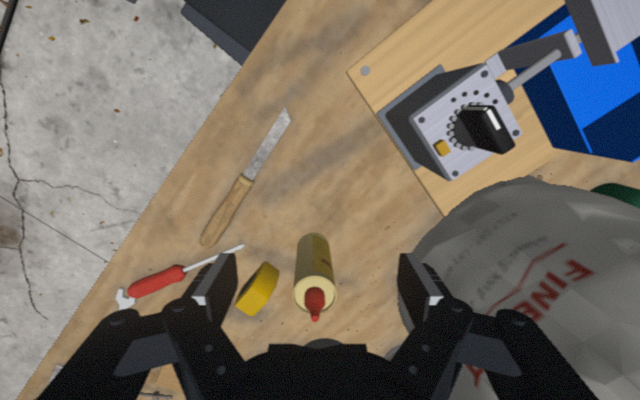

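The wrist picture shows the knob bar at about (487,128) with its white end at (492,118). The housing-top corners are near (412,125), (487,65), (522,130) and (446,180). The bag lies to the lower right, near the right finger at (430,290). I'll refine the rig pose and estimate where the bag is.

```bash
python3 - <<'E'
from h import *
S=np.load("scene0.npz");D=np.load("side0.npz");W=np.load("w1.npz")
k=4.4
sc=np.array([[130,100],[262,84],[296,168],[148,188]])/k+[265,175]
sd=np.array([[131,268],[242,264],[255,352],[141,362]])/k+[260,125]
wr=np.array([[412,125],[487,65],[522,130],[446,180]])
G=lambda a:np.c_[42*np.array(a),[125]*4]
Ls=G([[1,1],[1,-1],[-1,-1],[-1,1]]);Ld=G([[-1,1],[1,1],[1,-1],[-1,-1]]);Lw=G([[-1,-1],[-1,1],[1,1],[1,-1]])
f=lambda p:np.r_[(proj(rigw(p,Ls),S["K"],S["E"])-sc).ravel(),(proj(rigw(p,Ld),D["K"],D["E"])-sd).ravel(),(proj(rigw(p,Lw),W["K"],W["E"])-wr).ravel()]
for g in (f,lambda p:f(p)[16:]):
    q=least_squares(g,[538,-25,-.25]);p=q.x;print(p[:2],np.degrees(p[2]),np.round(q.fun[-8:],1))
# bag: top by triangulation, base-edge rays
def pm(C):
    R=C["E"][:3,:3].T;return C["K"]@np.c_[R,-R@C["E"][:3,3]]
for a,b in [((312,84),(380,150)),((285,90),(370,145))]:
    X=cv2.triangulatePoints(pm(S),pm(D),np.array(a,float),np.array(b,float));print("bagtop",(X[:3]/X[3]).ravel())
for z in (0,100,200): print(z,[ray(q,W["K"],W["E"],z)[:2].round() for q in((470,200),(415,240),(400,280))],[ray(q,D["K"],D["E"],z)[:2].round() for q in((338,190),(342,215))])
E
```

```text
[538.51836151 -25.2454913 ] -12.231231759002618 [-5.8 -5.1 -1.3 -4.7  3.7  5.4  3.7  6.4]
[538.58259888 -25.26926277] -11.775904242995168 [-5.9 -4.5 -1.8 -4.7  3.9  4.9  4.2  6.5]
bagtop [ 736.02036935 -112.38381288  358.87700887]
bagtop [742.12169758 -52.60096295 338.98776467]
0 [array([681., -59.]), array([ 666., -159.]), array([ 701., -228.])] [array([682.,  28.]), array([658., -71.])]
100 [array([615., -69.]), array([ 603., -145.]), array([ 630., -196.])] [array([656., -31.]), array([ 634., -123.])]
200 [array([549., -79.]), array([ 541., -130.]), array([ 559., -165.])] [array([630., -90.]), array([ 610., -175.])]
```

```bash
python3 -m crank '[{"x":0.2,"y":0.45,"z":0,"twist":-0.2,"grip":0},{"x":0.4,"y":0.96,"z":0,"twist":-0.81,"grip":0},{"x":0.4,"y":0.96,"z":0,"twist":-0.81,"grip":0},{"x":0.4,"y":0.96,"z":0,"twist":-0.81,"grip":0},{"x":0.4,"y":0.96,"z":0,"twist":-0.81,"grip":0},{"x":0.4,"y":0.96,"z":0,"twist":-0.81,"grip":0}]' | head -2
python3 - <<'E'
from h import *
from rig import r
s=r.state();R=np.array(s["orientation"]);t=np.array(s["tool_pos"])
print("to knob tool axes/150:",R.T@(np.array([538.4,-25.2,260])-t)/150, "x ang",np.degrees(np.arctan2(R[1,0],R[0,0])),np.round(s["qpos"],1))
w=r.snapshot("wrist");np.savez("w2.npz",K=w["mtx"],E=w["extrinsics"])
c=proj([[538.4,-25.2,125]],w["mtx"],np.array(w["extrinsics"]))[0];print(c)
x0,y0=int(max(0,min(c[0]-133,373))),int(max(0,min(c[1]-100,200)));print(x0,y0)
cv2.imwrite("pics/w2.png",cv2.resize(w["frame"][y0:y0+200,x0:x0+267,::-1],None,fx=3,fy=3,interpolation=cv2.INTER_CUBIC)[:600,:800])
E
```

```text
time_s: 2.25
tool_pos: [537.8, -26.9, 260.9]
to knob tool axes/150: [-0.00085946  0.01172061  0.00593924] x ang 165.98140433501564 [-10.8  -9.8 101.9  -0.   88.  -86.7]
[318.82875936 187.61137654]
185 87
```

View pics/w2.png

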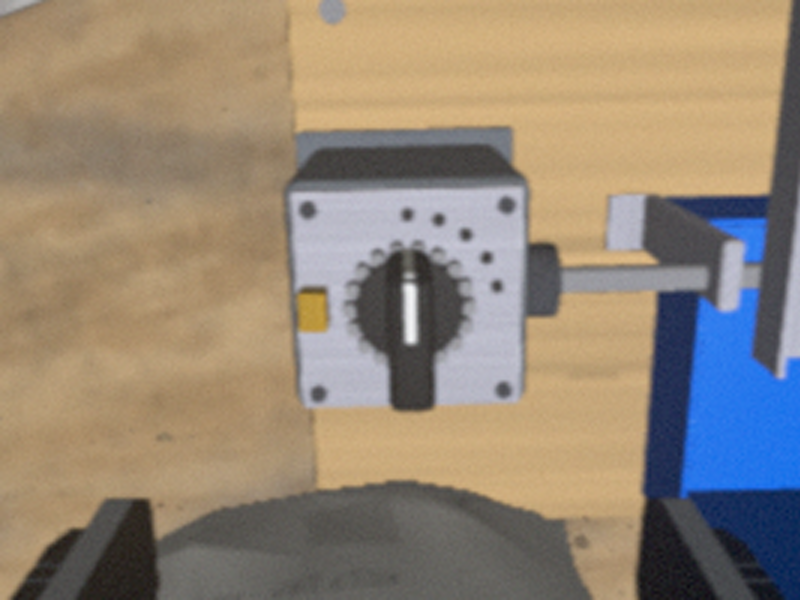

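The wrist crop is clear. The knob is at rest, its white mark pointing at the first dot (407,214), with the bar end at (412,405). The housing corners are at (288,187), (526,183), (524,402) and (300,406).

```bash
python3 - <<'E'
from h import *
W=np.load("w2.npz");u=lambda a:np.array(a,float)/3+[185,87]
wr=u([[288,187],[526,183],[524,402],[300,406]])
L=np.c_[42*np.array([[-1,-1],[-1,1],[1,1],[1,-1]]),[125]*4]
q=least_squares(lambda p:(proj(rigw(p,L),W["K"],W["E"])-wr).ravel(),[538,-25,-.25]);p=q.x
print(p[:2],np.degrees(p[2]),np.round(q.fun,1))
# bar top edges at z=173: far end corners
a,b=[ray(x,W["K"],W["E"],173)[:2] for x in (u([390,406]),u([434,406]))]
m=(a+b)/2;d=(b-a);yaw=np.arctan2(d[1],d[0])-np.pi/2
print("bar end",m,np.hypot(*d),"yaw",np.degrees(yaw),"axis est",m-21*np.array([np.cos(yaw),np.sin(yaw)]))
c=(ray(u([411,343]),W["K"],W["E"],173),ray(u([407.5,280]),W["K"],W["E"],173));e=c[0]-c[1];print("stripe",c,np.degrees(np.arctan2(e[1],e[0])))
for n in [(407,214),(438,219),(466,235),(487,257),(497,286)]:
    w=ray(u(n),W["K"],W["E"],125)[:2]-p[:2];print(np.hypot(*w),np.degrees(np.arctan2(w[1],w[0])))
E
```

```text
[538.75202864 -22.46645057] -12.704789249464532 [-2.8 -1.9  3.  -2.5  1.3  2.8 -1.6  3. ]
bar end [556.74754613 -26.76181453] 13.109154570037356 yaw -13.981878828218402 axis est [536.36973011 -21.68789945]
stripe (array([537.36141372, -22.34847278, 173.        ]), array([518.76178879, -18.84039962, 173.        ])) -10.681075034466586
30.20930878752313 167.81621702800203
30.024087050469106 147.74266311401226
29.839201833516324 126.69109167652456
30.469644209877156 106.61837507775364
30.471436186672058 86.0951673139895
```

```bash
python3 -m crank '[{"x":0.005,"y":0.025,"z":0,"twist":-0.02,"grip":0},{"x":0.005,"y":0.025,"z":0.2,"twist":-0.02,"grip":0},{"x":0.005,"y":0.025,"z":0.4,"twist":-0.02,"grip":0},{"x":0.005,"y":0.025,"z":0.6,"twist":-0.02,"grip":0},{"x":0.005,"y":0.025,"z":0.7,"twist":-0.02,"grip":0},{"x":0.005,"y":0.025,"z":0.8,"twist":-0.02,"grip":0},{"x":0.005,"y":0.025,"z":0.8,"twist":-0.02,"grip":0},{"x":0.005,"y":0.025,"z":0.8,"twist":-0.02,"grip":0}]' 
python3 -m crank '[{"grip":180},{"grip":180},{"grip":180},{"grip":220},{"grip":220},{"grip":220},{"grip":255},{"grip":255},{"grip":255},{"grip":255}]' 40
python3 - <<'E'
from rig import r
import cv2,numpy as np
s=r.state();print(np.round(s["qpos"],2),np.round(s["torque"],2))
w=r.snapshot("wrist");cv2.imwrite("pics/w3.png",w["frame"][:,:,::-1])
E
```

```text
time_s: 3.1
tool_pos: [538.5, -21.7, 142.3]
orientation: [[-0.975, 0.221, 0.001], [0.221, 0.975, -0.0], [-0.001, 0.0, -1.0]]
wrist_force: [0.6, 0.2, 0.8]
finger_gap: 85.3
grasp_force: 0.0
[-10.22  -4.69 108.77  -0.    75.84 -87.45] [ 0.01 -0.03  0.08]validation failed for argument at $[0]...
```

View pics/w3.png

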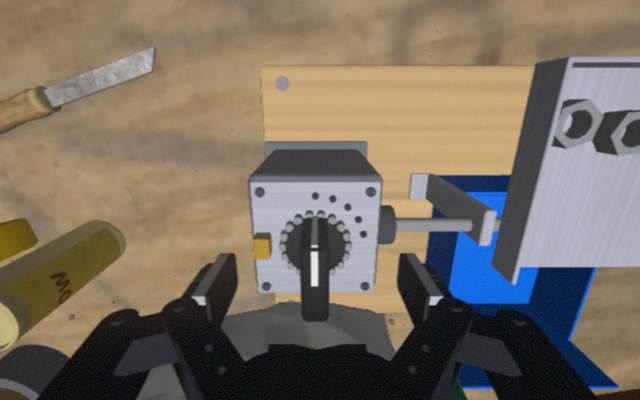

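The open fingers straddle the bar: pads at columns about 218 and 420, bar at about 315. The grip command was refused because it left keys out, so I'll send complete rows.

```bash
python3 -m crank '[{"x":0,"y":0,"z":0,"twist":0,"grip":180},{"x":0,"y":0,"z":0,"twist":0,"grip":180},{"x":0,"y":0,"z":0,"twist":0,"grip":180},{"x":0,"y":0,"z":0,"twist":0,"grip":220},{"x":0,"y":0,"z":0,"twist":0,"grip":255},{"x":0,"y":0,"z":0,"twist":0,"grip":255},{"x":0,"y":0,"z":0,"twist":0,"grip":255},{"x":0,"y":0,"z":0,"twist":0,"grip":255}]' 60
python3 - <<'E'
from rig import r
import numpy as np
s=r.state();print(np.round(s["torque"],2),s["grasp_force"])
E
```

```text
time_s: 3.95
tool_pos: [537.7, -22.5, 141.7]
orientation: [[-0.975, 0.22, -0.001], [0.22, 0.975, -0.002], [0.0, -0.002, -1.0]]
wrist_force: [-2.2, -4.7, 2.1]
finger_gap: 13.2
grasp_force: 59.8
[-0.57  0.35  0.11] 59.75305438041687
```

The bar is gripped. Now I'll turn clockwise in steps and read the torque as I go.

```bash
cat > t.py <<'E'
from rig import r
import numpy as np
s=r.state();R=np.array(s["orientation"]);print("t",round(s["time_s"],2),"turn",round(167.3-np.degrees(np.arctan2(R[1,0],R[0,0]))%360,2),"tau",np.round(s["torque"],3),"F",np.round(s["wrist_force"],1),"g",round(s["grasp_force"],1),round(s["finger_gap"],2),np.round(s["tool_pos"],1))
E
python3 -m crank '[{"x":0,"y":0,"z":0,"twist":0,"grip":255},{"x":0,"y":0,"z":0,"twist":0.05,"grip":255},{"x":0,"y":0,"z":0,"twist":0.1,"grip":255},{"x":0,"y":0,"z":0,"twist":0.15,"grip":255},{"x":0,"y":0,"z":0,"twist":0.2,"grip":255},{"x":0,"y":0,"z":0,"twist":0.2,"grip":255}]' 90 >/dev/null; python3 t.py
python3 -m crank '[{"x":0,"y":0,"z":0,"twist":0.05,"grip":255},{"x":0,"y":0,"z":0,"twist":0.1,"grip":255},{"x":0,"y":0,"z":0,"twist":0.18,"grip":255},{"x":0,"y":0,"z":0,"twist":0.18,"grip":255}]' 90 >/dev/null; python3 t.py
python3 -m crank '[{"x":0,"y":0,"z":0,"twist":0.05,"grip":255},{"x":0,"y":0,"z":0,"twist":0.09,"grip":255},{"x":0,"y":0,"z":0,"twist":0.09,"grip":255}]' 90 >/dev/null; python3 t.py
python3 -m crank '[{"x":0,"y":0,"z":0,"twist":0.05,"grip":255},{"x":0,"y":0,"z":0,"twist":0.09,"grip":255},{"x":0,"y":0,"z":0,"twist":0.09,"grip":255}]' 90 >/dev/null; python3 t.py
```

```text
t 4.55 turn 9.02 tau [-0.565  0.398  0.236] F [-2.5 -4.   2.5] g 88.7 12.84 [537.8 -22.4 141.8]
t 4.95 turn 17.13 tau [-0.586  0.398  0.156] F [-2.9 -3.9  3.1] g 88.8 12.44 [537.8 -22.4 141.8]
t 5.25 turn 21.14 tau [-0.595  0.331  0.201] F [-2.6 -4.   3.4] g 88.8 12.72 [537.8 -22.3 141.8]
t 5.55 turn 25.17 tau [-0.586  0.371  0.263] F [-2.1 -6.1  2.5] g 88.8 12.81 [537.9 -22.3 141.8]
```

Torque dips near 17° and rises after it, so the first click is at about 20° as expected. I'll continue toward the second and third.

```bash

python3 -m crank '[{"x":0,"y":0,"z":0,"twist":0.09,"grip":255},{"x":0,"y":0,"z":0,"twist":0.18,"grip":255},{"x":0,"y":0,"z":0,"twist":0.26,"grip":255},{"x":0,"y":0,"z":0,"twist":0.26,"grip":255}]' 90 >/dev/null; python3 t.py
python3 -m crank '[{"x":0,"y":0,"z":0,"twist":0.1,"grip":255},{"x":0,"y":0,"z":0,"twist":0.2,"grip":255},{"x":0,"y":0,"z":0,"twist":0.2,"grip":255}]' 90 >/dev/null; python3 t.py
python3 -m crank '[{"x":0,"y":0,"z":0,"twist":0.09,"grip":255},{"x":0,"y":0,"z":0,"twist":0.18,"grip":255},{"x":0,"y":0,"z":0,"twist":0.22,"grip":255},{"x":0,"y":0,"z":0,"twist":0.22,"grip":255}]' 90 >/dev/null; python3 t.py
python3 -m crank '[{"x":0,"y":0,"z":0,"twist":0.05,"grip":255},{"x":0,"y":0,"z":0,"twist":0.07,"grip":255},{"x":0,"y":0,"z":0,"twist":0.07,"grip":255}]' 90 >/dev/null; python3 t.py
python3 - <<'E'
from rig import r
import cv2
w=r.snapshot("wrist")["frame"];cv2.imwrite("pics/w4.png",w[:,:,::-1])
E
```

```text
t 5.95 turn 36.87 tau [-0.643  0.307  0.126] F [-2.7 -4.7  3.1] g 88.8 13.02 [538.  -22.2 141.8]
t 6.25 turn 45.83 tau [-0.722  0.212  0.174] F [-2.4 -4.9  2. ] g 88.8 12.65 [538.1 -22.1 141.8]
t 6.65 turn 55.7 tau [-0.805  0.182  0.062] F [-1.8 -5.1  4. ] g 88.8 12.64 [538.2 -22.1 141.8]
t 6.95 turn 58.83 tau [-0.781  0.141  0.085] F [-1.6 -5.2  3.1] g 88.8 12.92 [538.2 -22.1 141.8]
```

View pics/w4.png

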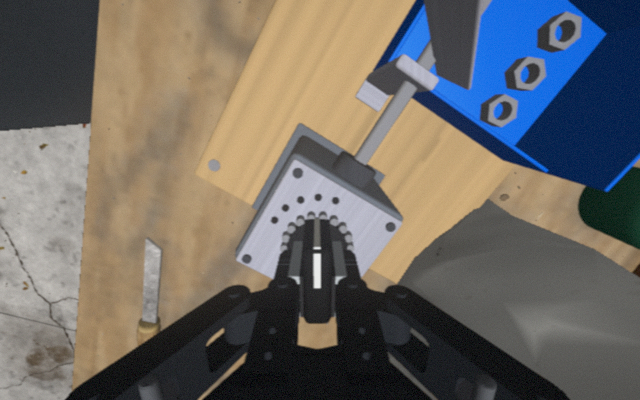

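All three nuts lie in the bin, at (500,110), (527,72) and (560,32). The white mark at column 317 lines up with the fourth dot at (318,197), which marks the third click. I'll measure the residual angle from the dots and the stripe.

```bash
python3 - <<'E'
from h import *
from rig import r
w=r.snapshot("wrist");K=np.array(w["mtx"]);E=np.array(w["extrinsics"]);g=cv2.cvtColor(w["frame"],cv2.COLOR_RGB2GRAY).astype(float)
P=[]
for x,y in [(335,200),(318,197),(301,199),(286,208),(275,220)]:
    a=g[y-6:y+7,x-6:x+7];wt=np.clip(140-a,0,None);Y,X=np.mgrid[y-6:y+7,x-6:x+7];P.append(ray(((wt*X).sum()/wt.sum(),(wt*Y).sum()/wt.sum()),K,E,125)[:2])
P=np.array(P); P=P[::-1] 
# P[0]=image-left ... last=right ; order from rest (angle 180+yaw) clockwise
for Q in (P,P[::-1]):
    a=-np.radians(20)*np.arange(5)
    f=lambda p:(np.c_[p[0]+30*np.cos(np.pi+p[2]+a),p[1]+30*np.sin(np.pi+p[2]+a)]-Q).ravel()
    q=least_squares(f,[538,-22,-.22]);print(q.x[:2],np.degrees(q.x[2]),q.cost,np.round(q.fun,1))
# stripe direction on bar top
m=(g>200);m[:245]=0;m[295:]=0;m[:,:308]=0;m[:,326:]=0
ys,xs=np.nonzero(m);W=np.array([ray((x,y),K,E,173)[:2] for x,y in zip(xs,ys)])
v=cv2.fitLine(W.astype(np.float32),cv2.DIST_L2,0,.01,.01).ravel();print(len(xs),v[2:],np.degrees(np.arctan2(v[1],v[0])))
R=np.array(r.state()["orientation"]);print("tool x",np.degrees(np.arctan2(R[1,0],R[0,0])))
E
```

```text
[538.3271982  -22.95672683] -12.682503293490832 0.26007150023771874 [ 0.3  0.3  0.2  0.1  0.1 -0.1 -0.2 -0.1 -0.4 -0.2]
[506.23741317  19.14605999] 167.31015141202937 88.16749636453835 [-4.6  5.3  1.9 -2.9  4.4 -5.7  2.3 -2.6 -4.   5.9]
207 [534.96045  -12.424021] -71.17589
tool x 108.49287031417468
```

The dots give a rig yaw of -12.68°, so the knob is at about 58.7°, just short of 60°. One small step remains.

```bash

python3 -m crank '[{"x":0,"y":0,"z":0,"twist":0.02,"grip":255},{"x":0,"y":0,"z":0,"twist":0.037,"grip":255},{"x":0,"y":0,"z":0,"twist":0.037,"grip":255},{"x":0,"y":0,"z":0,"twist":0.037,"grip":255},{"x":0,"y":0,"z":0,"twist":0.037,"grip":255},{"x":0,"y":0,"z":0,"twist":0.037,"grip":255}]' 90 >/dev/null; python3 t.py
python3 - <<'E'
from h import *
from rig import r
w=r.snapshot("wrist");K=np.array(w["mtx"]);E=np.array(w["extrinsics"]);f=w["frame"];g=cv2.cvtColor(f,cv2.COLOR_RGB2GRAY)
m=(g>200);m[:245]=0;m[295:]=0;m[:,:308]=0;m[:,326:]=0
ys,xs=np.nonzero(m);W=np.array([ray((x,y),K,E,173)[:2] for x,y in zip(xs,ys)])
v=cv2.fitLine(W.astype(np.float32),cv2.DIST_L2,0,.01,.01).ravel();print("knob",167.32-np.degrees(np.arctan2(v[1],v[0]))%180)
cv2.imwrite("pics/w5.png",f[:,:,::-1])
E
```

```text
t 7.65 turn 60.47 tau [-0.812  0.165  0.168] F [-1.  -4.7  3.4] g 88.8 12.76 [538.3 -22.1 141.8]
knob 59.928642
```

View pics/w5.png

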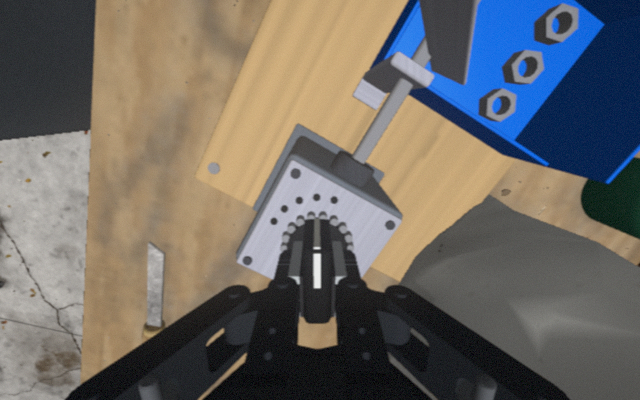

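The mark is at the fourth dot (317,197) and the knob is at about 60°. The torque rose from 0.085 to 0.168, so the third click has been passed and felt. All three nuts lie in the bin, at (497,105), (524,67) and (557,24), so I'm handing in.

```bash
python3 -c "
from rig import r
print(r.close_job())"
```

```text
the job is handed in; nothing more can be done
None
```

The job is handed in after about 8 s: the knob is still gripped at the third click (about 60°), all three nuts lie in the blue bin, and the arm went nowhere near the bottle, tape measure and roll of tape (I took no final check picture of them).

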